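# Restock the feed-tin row on the pull-out shelf

### The arm

A 6-joint arm with a two-finger parallel gripper is mounted at the origin on the work surface. World frame = base frame: x ahead of the robot, y to its left, z up, the work surface at z = 0. Lengths are in m, angles in rad, forces in N, time in s.
With the tool pointing down it reaches from about 0.25 to 0.725 m from the base axis. Payload 4 kg.
Tool frame: the origin (TCP) lies midway between the tips of the shut fingers; the grasp point (between the pads) lies 19 mm behind it (bot.grip_point_offset is the distance from the TCP to the grasp point, in m); z points along the fingers, y is the line along which they close (so a half turn about z gives the same grasp; the last joint's range is limited). The gripper opens to 85 mm and grips with 20 to 120 N. Pads are 22 mm wide; open, the fingers measure 114 mm over their backs; the gripper's body (76 mm by 85 mm) begins 54 mm behind the grasp point. The pads swing forward as they close: fully open they stand 13 mm farther back than shut.
Start: joints at [-1.101, 0.241, 0.005, 1.335, 0, 1.571], TCP at [0.226, -0.446, 0.205] pointing down, gripper open.
Joint ranges: [-2.72, 2.72], [-1.05, 1.87], [-1.09, 1.28], [-1.99, 2.15], [-1.42, 1.44], [-3.14, 3.14]. Speed limits (rad/s): [2.79, 2.79, 3.14, 3.14, 3.14, 3.14].

### API

Orientations are given as a unit quaternion [x, y, z, w].
In Python, from workcell import bot gives the robot as it stands.
- The arm moves only by the tool step_arm, never from a script. Its argument "targets" is text: rows parted by semicolons, each of 7 numbers parted by spaces: the opening, from -1 (shut) to 1 (fully open), so that 0 is half open, then the shift along the world's x, y, z normalised to -1 to 1, where 1 is 0.5 m, then the turn, a rotation vector about the world's x, y, z normalised to -1 to 1, where 1 is pi/4 rad. In form: gripper x y z wx wy wz; .... A call has 1 to 10 rows; each row is the pose to reach, as a shift and turn from the pose commanded when the call began; what a row does not reach only later rows make up. A row lasts 1/12 s, in which the tool goes at most 41.7 mm and 7.16 degrees, less where a joint would pass 70% of its speed; a pose out of reach is approached as far as the arm can. A call with a number of a shift or a turn outside -1 to 1 is refused whole. A call with a gripper value outside its range is refused whole. The fingers move at their own pace and stop on an object; the grip force is fixed at half the most. Time passes only in rows, so rows that repeat a pose let the fingers close. It gives the time, the measured TCP pose, the force, the opening and the grip force at its end, in the units of the state.
- bot.get_obs(): the state, without advancing time (a new reading comes with each control period).
- bot.camera(name): name is "side" or "top" or "wrist"; returns the picture (480x640x3 uint8, red, green, blue); there is no depth.
- bot.camera_info(name): a dict with "vertical_fov" (degrees; the focal length in pixels is half the picture's height over the tangent of half this angle, whatever the lens; pixels are square), "cx", "cy" (the principal point, pixels), "pose" (4x4, takes a point from camera to world coordinates). Camera axes: x right, y up, looking along -z (the intrinsics and any distortion apply to the point x, -y, -z); pixel columns grow to the right and rows downward; lengths in m; the calibration is good to about 2 mm. A picture is of the moment at which its call begins: read the wrist's pose just before it. camera_info takes no time and is no camera call; for the wrist camera it gives the pose at the moment of the call.
- bot.job_done(): hands the job in; it is judged then, once.
The state is a dict: "clock": time; "joint_pos": joint angles; "joint_vel": joint speeds; "tau": joint torques, N m; "eef_pos": TCP position; "tool_rot": TCP orientation; "ft_force": force on the tool from outside, world axes, zero at the start; "ft_torque": the same for the moment, N m; "grip_width": finger opening in m; "grasp_force": force on a finger pad.
Only numpy, scipy, OpenCV 4.12 (cv2) and the standard library are available. Lean on these libraries where they do the work, as an engineer would, in place of code of your own. Each camera call takes 0.05 s, during which the arm holds its last target. There are 200 camera calls.

### The job

Restock the tin row on the pull-out shelf, oldest first: bring the older tin, now at the back of its row, forward until it stands up against the front lip, then set the new tin from the bench down close behind it in the same row, upright and without dropping either. Then slide the shelf fully home, away from you, with the tins still in place. Leave the carton in the other row, and the dish, log and clipper, as they are.

Things in the scene. Friction and masses are not known exactly. Their poses are not given: they have to be found in the camera images.
- shelf (a joint): Slide of the pull-out shelf on its fixed plinth, m. 0 = pulled out towards the robot (the start, against a stop), 0.090 = fully home against a stop. It moves level along the +x axis of shelf_floor, stays where it is left and needs about 3 to 5 N to push.
- shelf_floor (a point): Centre of the plywood shelf's floor, upper face, 32 mm above the bench; moves with the shelf. x: front (robot side) to back, y: left, z: up. Clear floor x = -100 to +100 mm between a front and a rear lip, each 12 mm thick, 14 mm high. Two rows along x, centred at y = +55 and -55 mm, each 66 mm wide between 12 mm high guide strips. One row holds the old tin, the other the carton; it varies which.
- shelf_pull (a point): Middle of the front (robot side) face of the shelf's finger pull, an upright tab 60 mm wide (y) and 12 mm thick (x) in line with the front lip, midway between the rows; push here to slide the shelf home. 112 mm in front of shelf_floor, 44 mm above the bench; the face runs from 26 to 62 mm above the bench. Axes as shelf_floor.
- plinth: Fixed wooden plinth the shelf slides on, 212 mm long in x, 222 mm wide, side cheeks 40 mm and a back board 75 mm above the bench. Origin on the bench, under its middle; same axes as the shelf, whose centre comes to lie over it when home.
- old_tin: Older feed tin: plain upright round aluminium tin with a paper band, 56 mm diameter, 80 mm tall, about 0.22 kg, standing on the shelf towards the back of one of the rows. Origin at the centre of its underside, z up.
- new_tin: New feed tin, identical to the old one (56 mm diameter, 80 mm tall, 0.15 to 0.3 kg), standing on the bench to the left or right of the shelf. Origin at the centre of its underside, z up.
- carton: Square brown carton, 54 x 54 mm, 84 mm tall, standing in the other row of the shelf. To be left in its place on the shelf. Origin at the centre of its underside, z up.
- dish: Cream glazed ceramic bowl on the bench, 120 mm across, 42 mm high. Leave alone. Origin at the centre of its underside.
- gnaw_log: Pine gnawing log lying on the bench, 110 mm long along its x, 44 mm thick, on the opposite side of the shelf from the new tin. Leave alone. Origin at the centre of its underside.
- clipper: Chrome nail clipper lying on the bench, 62 mm long along its x, 15 mm wide and high. Leave alone. Origin at the centre of its underside.
There are look-alikes about, which are no part of the job. What is shaped like the old_tin but black or purple is not meant.

How it is judged:
By the outcome, as a careful person would: the job done as asked, in the order asked, and still so for the second after the job is handed in, with the robot touching nothing.
It also fails if it takes over 70 s, if anything falls off the work surface, if the arm or the gripper's body presses on something with over 40 N, if the wrist force passes 120 N, or if a joint passes its speed limit or range.

## Working session

There is one attempt and no reset: what is moved stays moved. The work goes in short steps, Python scripts to look and compute and a tool call to move; the robot and the scene stay as the last step left them, time stands still between calls to the robot, and variables do not carry over. Pictures are saved under pics/ and viewed, at most 10 in all, crops included, and the job is handed in when it is done.

Besides the shell and the picture viewer there is one more tool, called after "Call:" as name(argument=value, ...), one argument or row to a line, values as JSON. step_arm: Moves the arm, as the interface text tells. Scaled input: -1 to 1 covers 0.5 m each way for a shift and pi/4 rad each way for a turn. Its arguments: {"type":"object","properties":{"targets":{"type":"string"}},"required":["targets"]}

```bash
mkdir -p pics; ls; python3 - <<'E'
from workcell import bot
import cv2
for n in("top","side"):
    i=bot.camera_info(n);print(n,i)
    cv2.imwrite(f"pics/{n}0.png",bot.camera(n)[:,:,::-1])
o=bot.get_obs();print(o)
E
```

```text
pics
top {'vertical_fov': 53.08250164378894, 'cx': 318.9936725213272, 'cy': 239.85031612397313, 'pose': array([[ 0.0236228 ,  0.99745632, -0.06725211,  0.5228574 ],
       [-0.99971925,  0.02344535, -0.00342678, -0.00903982],
       [-0.00184132,  0.06731418,  0.99773013,  1.01641246],
       [ 0.        ,  0.        ,  0.        ,  1.        ]])}
side {'vertical_fov': 54.97059399203048, 'cx': 321.02614792753747, 'cy': 232.83310550184916, 'pose': array([[ 0.91326007,  0.23481894, -0.33289054,  0.31903741],
       [-0.40732805,  0.51368313, -0.75512483, -0.58316707],
       [-0.00631736,  0.82522101,  0.56477463,  0.50560238],
       [ 0.        ,  0.        ,  0.        ,  1.        ]])}
{'clock': 0.1, 'joint_pos': array([-1.10097552e+00,  2.41351178e-01,  3.87770854e-03,  1.33520579e+00,
       -1.89255304e-05,  1.57083455e+00]), 'joint_vel': array([ 3.59085536e-04, -7.10174149e-04,  2.92724530e-03,  2.04162116e-04,
       -1.27637549e-05,  4.04986285e-04]), 'tau': array([ 3.90053481e-05, -3.73138654e+01,  2.53009236e+01,  1.08774725e-02,
        3.31107037e-05, -1.53271981e-05]), 'eef_pos': array([ 0.22608244, -0.44528541,  0.20450242]), 'tool_rot': array([ 9.72539214e-01,  2.32737171e-01, -2.28351618e-04, -9.13400163e-04]), 'ft_force': array([-0.32850681, -0.58761369, -0.08794584]), 'ft_torque': array([-0.03098863, -0.00917212, -0.00061758]), 'grasp_force': 0.0, 'grip_width': 0.08533927196563257}
```

View pics/top0.png

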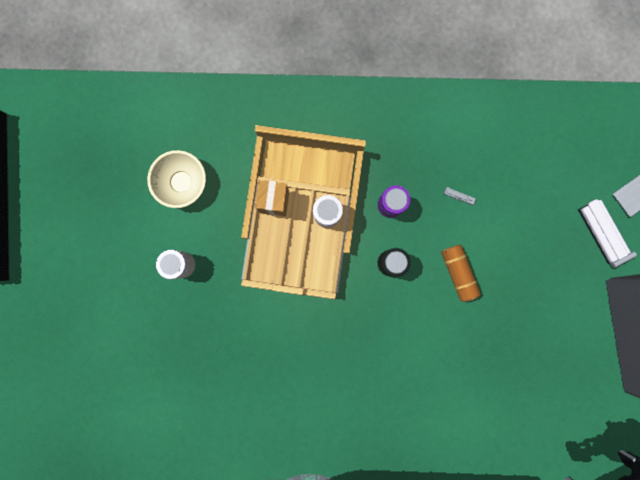

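View pics/side0.png

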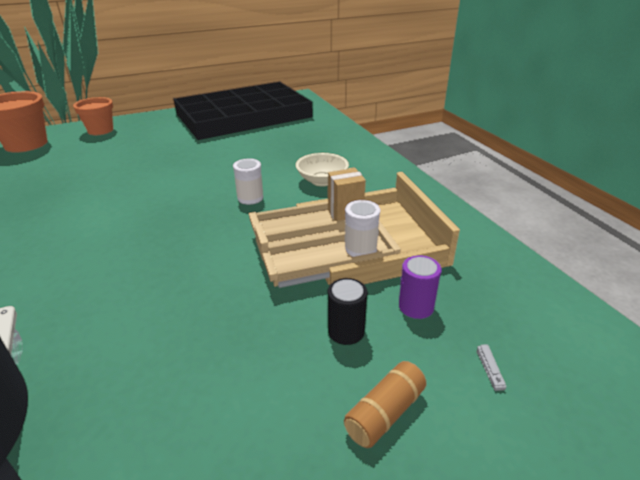

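The top view shows the old tin at (328,210) in the right row, the carton at (271,197), the new tin at (174,265) and the front lip from (243,284) to (336,296). The side view agrees with this. The purple and black tins are the look-alikes.

```bash
cat > h.py <<'E'
import numpy as np,cv2
def ray(i,uv,z):
    f=240/np.tan(np.radians(i["vertical_fov"]/2));P=np.array(i["pose"])
    d=P[:3,:3]@np.array([(uv[0]-i["cx"])/f,-(uv[1]-i["cy"])/f,-1]);o=P[:3,3]
    return o+d*(z-o[2])/d[2]
E
python3 - <<'E'
from workcell import bot
from h import *
i=bot.camera_info("top");im=cv2.imread("pics/top0.png")
g=im[115:315,145:425];cv2.imwrite("pics/crop.png",cv2.resize(g,None,fx=2.8,fy=2.8,interpolation=cv2.INTER_CUBIC))
hsv=cv2.cvtColor(im,cv2.COLOR_BGR2HSV)
m=((hsv[...,1]<50)&(hsv[...,2]>110)).astype(np.uint8)
n,l,s,c=cv2.connectedComponentsWithStats(m)
for k in range(1,n):
    if 100<s[k,4]<3000 and 120<s[k,1]<320 and s[k,0]<440:print(s[k],c[k],ray(i,c[k],.112),ray(i,c[k],.08))
for p in[(243,284),(336,296)]:print(p,ray(i,p,.046))
E
```

```text
[ 147  150   58   58 1404] [183.15242165 180.67948718] [0.69058967 0.25521201 0.112     ] [0.69652438 0.26456179 0.08      ]
[266 181  10  30 192] [270.171875   195.42708333] [0.66615646 0.08873688 0.112     ] [0.67122668 0.09219643 0.08      ]
[386 189  21  20 338] [395.90828402 198.72781065] [ 0.66540913 -0.14994677  0.112     ] [ 0.67045291 -0.15493235  0.08      ]
[313 195  30  32 745] [327.21342282 210.16375839] [ 0.64053431 -0.0201689   0.112     ] [ 0.64469797 -0.02056267  0.08      ]
[156 250  30  29 696] [170.44109195 263.94109195] [0.53184184 0.27237807 0.112     ] [0.53215973 0.28233522 0.08      ]
[385 251  23  22 382] [395.95811518 261.88219895] [ 0.54571403 -0.15157901  0.112     ] [ 0.54652275 -0.15662234  0.08      ]
(243, 284) [0.49565511 0.14506984 0.046     ]
(336, 296) [ 0.47608474 -0.0425198   0.046     ]
```

View pics/crop.png

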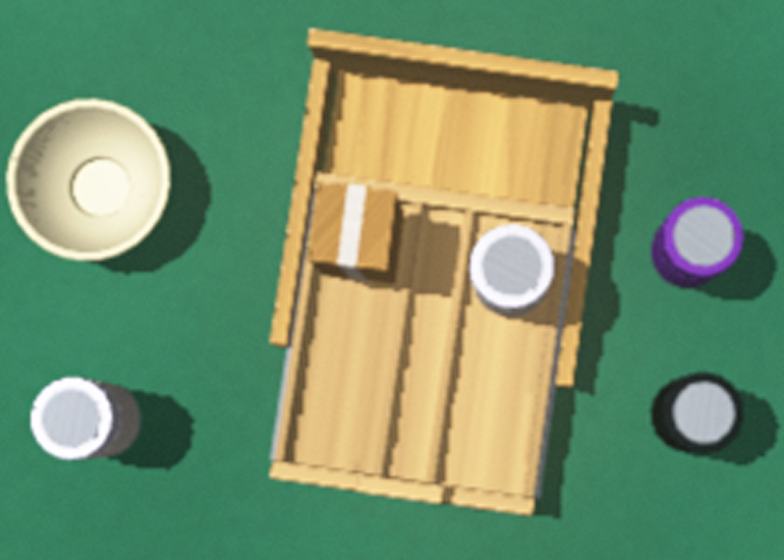

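The crop shows the old tin's top at (511,267) and the new tin's at (72,418). The lip's outer edge runs from (270,478) to (533,514), and the pull is centred near (401,496). Next I'll get the yaw from several lines and work out the targets.

```bash
python3 - <<'E'
from workcell import bot
from h import *
i=bot.camera_info("top");c=lambda x,y:(x/2.8+145-.3,y/2.8+115-.3)
L=dict(front=((270,478),(533,514),.046),back=((310,32),(617,75),.075),strip=((468,212),(440,480),.044),edge=((558,340),(540,492),.046),rear=((320,177),(573,212),.046))
for k,(a,b,z) in L.items():
    p,q=ray(i,c(*a),z),ray(i,c(*b),z);d=q-p;print(k,p.round(4),q.round(4),np.linalg.norm(d).round(4),np.degrees(np.arctan2(d[1],d[0])).round(2))
print(ray(i,c(511,267),.112),ray(i,c(72,418),.08),ray(i,c(354,226),.116))
E
```

```text
front [0.4927 0.1487 0.046 ] [ 0.4715 -0.0407  0.046 ] 0.1906 -96.39
back [0.8108 0.1264 0.075 ] [ 0.7847 -0.0928  0.075 ] 0.2208 -96.79
strip [0.6892 0.0113 0.044 ] [0.4941 0.0266 0.044 ] 0.1957 175.5
edge [ 0.597  -0.0561  0.046 ] [ 0.4873 -0.0454  0.046 ] 0.1102 174.42
rear [0.7121 0.1198 0.046 ] [ 0.6907 -0.0652  0.046 ] 0.1862 -96.62
[ 0.64073694 -0.02013891  0.112     ] [0.53207175 0.28238359 0.08      ] [0.66558926 0.08649687 0.116     ]
```

Call:
step_arm(
  targets="1 0.08 0.05 0.1 0 0 -0.1; 1 0.12 0.12 0.1 0 0 -0.2; 1 0.16 0.19 0.1 0 0 -0.3; 1 0.2 0.26 0.1 0 0 -0.4",
)

```text
clock: 0.43
eef_pos: [0.3197, -0.3286, 0.2557]
tool_rot: [0.997, 0.075, 0.001, 0.001]
ft_force: [0.5, 0.2, -1.4]
grip_width: 0.0851
grasp_force: 0.0
```

```bash
python3 -c "
from workcell import bot
o=bot.get_obs();print(o['joint_pos'],o['tool_rot'],o['eef_pos'],bot.camera_info('wrist'))"
```

```text
[-7.99221346e-01  1.39164787e-01  9.69344036e-03  1.43924722e+00
  1.94880872e-04  2.19235336e+00] [9.97187595e-01 7.49387174e-02 7.41273149e-04 7.34355287e-04] [ 0.31972889 -0.32860061  0.25573123] {'vertical_fov': 66.79599164405737, 'cx': 319.0861792584354, 'cy': 241.65625054403407, 'pose': array([[ 1.48158678e-01,  9.53519596e-01,  2.62391664e-01,
         3.86021209e-01],
       [-9.88963377e-01,  1.42669724e-01,  3.99598386e-02,
        -3.17459789e-01],
       [ 6.67142901e-04, -2.65416143e-01,  9.64133718e-01,
         4.25830386e-01],
       [ 0.00000000e+00,  0.00000000e+00,  0.00000000e+00,
         1.00000000e+00]])}
```

The measurements agree: yaw is about -6.4° and the floor centre is at (0.592, 0.041). In shelf axes the old tin is at (55,-55) mm and the carton at (68,53) mm. Joint 6 would pass its range with this grasp, so I'll turn the tool half a turn while I move over.

Call:
step_arm(
  targets="1 0.2 0.2 0 0 0 1; 1 0.2 0.2 0 0 0 1; 1 0.2 0.2 0 0 0 1; 1 0.2 0.2 0 0 0 1; 1 0.2 0.2 0 0 0 1; 1 0.2 0.2 0 0 0 1; 1 0.2 0.2 0 0 0 1",
)

```text
clock: 1.02
eef_pos: [0.4187, -0.2281, 0.2542]
tool_rot: [0.89, 0.456, -0.0, -0.001]
ft_force: [-0.0, -1.1, 1.1]
grip_width: 0.0854
grasp_force: 0.0
```

Call:
step_arm(
  targets="1 0.2 0.2 0 0 0 1; 1 0.2 0.2 0 0 0 1; 1 0.2 0.2 0 0 0 1; 1 0.2 0.2 0 0 0 1; 1 0.2 0.2 0 0 0 1; 1 0.2 0.2 0 0 0 1; 1 0.2 0.2 0 0 0 1",
)

```text
clock: 1.6
eef_pos: [0.5186, -0.1282, 0.2539]
tool_rot: [0.648, 0.762, -0.0, -0.001]
ft_force: [-0.0, 0.3, 0.4]
grip_width: 0.0854
grasp_force: 0.0
```

Call:
step_arm(
  targets="1 0.1 0.1 0 0 0 1; 1 0.1 0.1 0 0 0 1; 1 0.1 0.1 0 0 0 1; 1 0.1 0.1 0 0 0 1; 1 0.1 0.1 0 0 0 1; 1 0.1 0.1 0 0 0 1; 1 0.1 0.1 0 0 0 1",
)

```text
clock: 2.18
eef_pos: [0.5683, -0.0788, 0.254]
tool_rot: [0.307, 0.952, -0.0, -0.001]
ft_force: [0.3, -0.1, 0.3]
grip_width: 0.0855
grasp_force: 0.0
```

Call:
step_arm(
  targets="1 0.145 0.118 -0.05 0 0 0.653; 1 0.145 0.118 -0.05 0 0 0.653; 1 0.145 0.118 -0.05 0 0 0.653; 1 0.145 0.118 -0.05 0 0 0.653; 1 0.145 0.118 -0.05 0 0 0.653; 1 0.145 0.118 -0.05 0 0 0.653",
)

```text
clock: 2.68
eef_pos: [0.6408, -0.0199, 0.2289]
tool_rot: [0.06, 0.998, -0.0, -0.001]
ft_force: [-0.9, 0.5, 0.1]
grip_width: 0.0852
grasp_force: 0.0
```

```bash
python3 - <<'E'
from workcell import bot
from h import *
i=bot.camera_info("wrist");im=bot.camera("wrist")[:,:,::-1].copy();cv2.imwrite("pics/w1.png",im)
print(bot.get_obs()["eef_pos"],bot.get_obs()["joint_pos"],i)
E
```

```text
[ 0.64076181 -0.02023465  0.22961057] [-3.15128987e-02  5.31294560e-01  4.96836231e-01  1.53701648e+00
 -1.08293320e-04  8.83977679e-02] {'vertical_fov': 66.79599164405737, 'cx': 319.0861792584354, 'cy': 241.65625054403407, 'pose': array([[ 1.20083338e-01, -9.57662535e-01, -2.61653321e-01,
         5.74204486e-01],
       [ 9.92763753e-01,  1.15930752e-01,  3.13080172e-02,
        -1.10521961e-02],
       [ 3.51151173e-04, -2.63519504e-01,  9.64654004e-01,
         3.99104726e-01],
       [ 0.00000000e+00,  0.00000000e+00,  0.00000000e+00,
         1.00000000e+00]])}
```

View pics/w1.png

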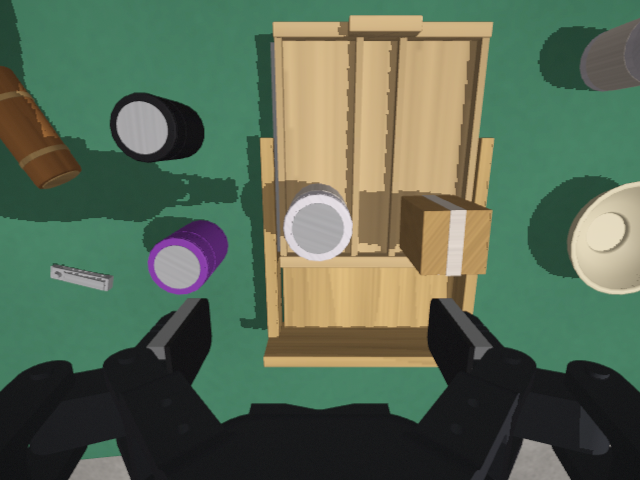

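The wrist view has the shelf square in the picture. The old tin's top is at (318,228), the front lip's outer corners at (274,24) and (492,24), and the right row lies between its guide strips at about x = 283 and 350.

```bash
python3 - <<'E'
from workcell import bot
from h import *
i=bot.camera_info("wrist");a=np.radians(-6.4);R=np.array([[np.cos(a),np.sin(a)],[-np.sin(a),np.cos(a)]])
P=lambda u,v,z:R@(ray(i,(u,v),z)[:2]-[.592,.041])
print("tin",ray(i,(318,228),.112),P(318,228,.112))
for u,v,z in[(274,24,.046),(492,24,.046),(275,37,.046),(490,37,.046),(421,16,.062),(350,16,.062),(285,262,.046)]:print(u,v,P(u,v,z).round(4))
E
```

```text
tin [ 0.64083755 -0.02022837  0.112     ] [ 0.05535825 -0.05540292]
274 24 [-0.1107 -0.0919]
492 24 [-0.109   0.0968]
275 37 [-0.1006 -0.0915]
490 37 [-0.0989  0.0962]
421 16 [-0.111   0.0309]
350 16 [-0.1115 -0.0275]
285 262 [ 0.1062 -0.0898]
```

Call:
step_arm(
  targets="1 0 0 -0.08 0 0 0; 1 0 0 -0.16 0 0 0; 1 0 0 -0.24 0 0 0; 1 0 0 -0.3 0 0 0; 1 0 0 -0.334 0 0 0; 1 0 0 -0.334 0 0 0",
)

```text
clock: 3.23
eef_pos: [0.6367, -0.0207, 0.058]
tool_rot: [0.06, 0.998, -0.0, -0.005]
ft_force: [-0.7, -0.1, 0.1]
grip_width: 0.085
grasp_force: 0.0
```

Call:
step_arm(
  targets="-1 0 0 0 0 0 0; -1 0 0 0 0 0 0; -1 0 0 0 0 0 0; -1 0 0 0 0 0 0; -1 0 0 0 0 0 0; -1 0 0 0 0 0 0; -1 0 0 0 0 0 0; -1 0 0 0 0 0 0",
)

```text
clock: 3.9
eef_pos: [0.6435, -0.0205, 0.0662]
tool_rot: [0.059, 0.998, -0.0, 0.003]
ft_force: [-0.6, -1.1, 6.6]
grip_width: 0.0537
grasp_force: 63.9
```

Call:
step_arm(
  targets="-1 0 0 0.004 0 0 0; -1 0 0 0.004 0 0 0; -1 0 0 0.004 0 0 0",
)

```text
clock: 4.15
eef_pos: [0.6418, -0.02, 0.0662]
tool_rot: [0.058, 0.998, 0.0, 0.001]
ft_force: [-1.2, -0.3, 5.2]
grip_width: 0.054
grasp_force: 64.2
```

Call:
step_arm(
  targets="-1 -0.01 0.001 0.004 0 0 0; -1 -0.04 0.005 0.004 0 0 0; -1 -0.07 0.008 0.004 0 0 0; -1 -0.1 0.012 0.004 0 0 0; -1 -0.13 0.015 0.004 0 0 0; -1 -0.16 0.0185 0.004 0 0 0; -1 -0.19 0.022 0.004 0 0 0; -1 -0.215 0.025 0.004 0 0 0; -1 -0.228 0.0264 0.004 0 0 0; -1 -0.228 0.0264 0.004 0 0 0",
)

```text
clock: 4.98
eef_pos: [0.5247, -0.0065, 0.0664]
tool_rot: [0.058, 0.998, 0.0, -0.001]
ft_force: [-2.7, -0.1, 1.5]
grip_width: 0.0539
grasp_force: 63.9
```

Call:
step_arm(
  targets="-1 -0.004 0.0005 0 0 0 0; -1 -0.008 0.001 0 0 0 0; -1 -0.012 0.0014 0 0 0 0; -1 -0.016 0.0018 0 0 0 0; -1 -0.016 0.0018 0 0 0 0",
)

```text
clock: 5.4
eef_pos: [0.5187, -0.0059, 0.0665]
tool_rot: [0.058, 0.998, -0.0, -0.0]
ft_force: [-0.6, 0.6, -1.6]
grip_width: 0.0538
grasp_force: 63.8
```

Call:
step_arm(
  targets="-1 -0.003 0.0004 -0.002 0 0 0; -1 -0.006 0.0007 -0.002 0 0 0; -1 -0.008 0.001 -0.002 0 0 0; -1 -0.008 0.001 -0.002 0 0 0",
)

```text
clock: 5.73
eef_pos: [0.5158, -0.0055, 0.0663]
tool_rot: [0.058, 0.998, -0.0, 0.001]
ft_force: [0.7, -0.2, -0.4]
grip_width: 0.0541
grasp_force: 63.8
```

Call:
step_arm(
  targets="-1 -0.002 0.0002 0 0 0 0; -1 -0.004 0.0005 0 0 0 0; -1 -0.004 0.0005 0 0 0 0; -1 -0.004 0.0005 0 0 0 0",
)

```text
clock: 6.07
eef_pos: [0.5147, -0.0054, 0.0666]
tool_rot: [0.058, 0.998, -0.0, 0.002]
ft_force: [4.6, -0.7, 1.2]
grip_width: 0.0538
grasp_force: 63.9
```

Contact with the lip shows as 4.6 N after 128 mm of travel. I'll release and rise.

Call:
step_arm(
  targets="0.2 0.001 0 0 0 0 0; 0.6 0.001 0 0 0 0 0; 1 0.001 0 0 0 0 0; 1 0.001 0 0 0 0 0; 1 0.001 0 0 0 0 0; 1 0.001 0 0 0 0 0",
)

```text
clock: 6.57
eef_pos: [0.5125, -0.0051, 0.0653]
tool_rot: [0.058, 0.998, 0.0, -0.001]
ft_force: [-0.3, -0.6, 0.7]
grip_width: 0.0857
grasp_force: 0.0
```

Call:
step_arm(
  targets="1 0 0 0.05 0 0 0; 1 0 0 0.12 0 0 0; 1 0 0 0.2 0 0 0; 1 0 0 0.28 0 0 0; 1 0 0 0.33 0 0 0; 1 0 0 0.33 0 0 0",
)

```text
clock: 7.07
eef_pos: [0.5168, -0.0051, 0.2374]
tool_rot: [0.058, 0.998, 0.0, 0.006]
ft_force: [1.7, 0.3, 0.0]
grip_width: 0.0852
grasp_force: 0.0
```

```bash
python3 - <<'E'
from workcell import bot
from h import *
i=bot.camera_info("wrist");cv2.imwrite("pics/w2.png",bot.camera("wrist")[:,:,::-1])
print(bot.get_obs()["eef_pos"],i["pose"])
E
```

```text
[ 0.5154681  -0.00514817  0.23421845] [[ 0.1179018  -0.95436297 -0.27439111  0.44798304]
 [ 0.99302331  0.11385924  0.03067226  0.00353542]
 [ 0.00196949 -0.27609308  0.96112888  0.40666208]
 [ 0.          0.          0.          1.        ]]
```

View pics/w2.png

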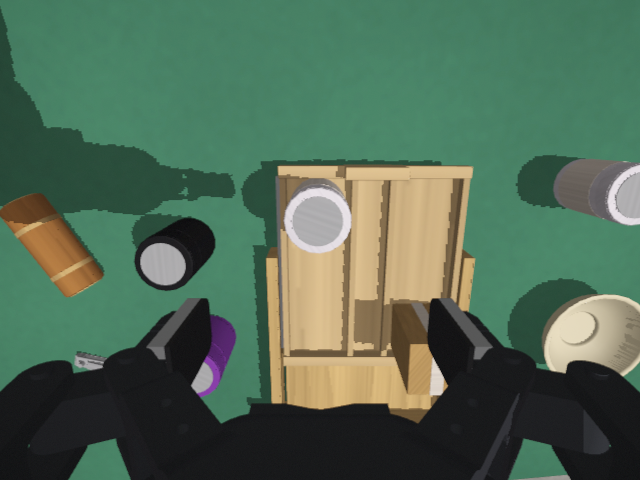

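The old tin stands against the lip, with its top at (318,217). Next I go to the new tin, which shows at the right edge near (635,193).

Call:
step_arm(
  targets="1 0.033 0.575 0 0 0 0; 1 0.033 0.575 0 0 0 0; 1 0.033 0.575 0 0 0 0; 1 0.033 0.575 0 0 0 0; 1 0.033 0.575 0 0 0 0; 1 0.033 0.575 0 0 0 0; 1 0.033 0.575 0 0 0 0; 1 0.033 0.575 0 0 0 0; 1 0.033 0.575 0 0 0 0; 1 0.033 0.575 0 0 0 0",
)

```text
clock: 7.95
eef_pos: [0.529, 0.2817, 0.2289]
tool_rot: [0.058, 0.998, -0.001, -0.002]
ft_force: [-0.3, -0.3, -1.1]
grip_width: 0.0857
grasp_force: 0.0
```

```bash
python3 - <<'E'
from workcell import bot
from h import *
i=bot.camera_info("wrist");im=bot.camera("wrist")[:,:,::-1].copy()
o=bot.get_obs();print(o["eef_pos"],o["tool_rot"])
hsv=cv2.cvtColor(im,cv2.COLOR_BGR2HSV)
m=((hsv[...,1]<50)&(hsv[...,2]>130)).astype(np.uint8)
n,l,s,c=cv2.connectedComponentsWithStats(m)
for k in range(1,n):
    if s[k,4]>300:print(s[k],c[k],ray(i,c[k],.08),ray(i,s[k,:2]+s[k,2:4]/2,.08))
# old tin check from the w2 picture
im=cv2.imread("pics/w2.png");j=dict(i);j["pose"]=np.array([[.1179018,-.95436297,-.27439111,.44798304],[.99302331,.11385924,.03067226,.00353542],[.00196949,-.27609308,.96112888,.40666208],[0,0,0,1]])
print("old",ray(j,(318,217),.112))
E
```

```text
[0.5294005  0.2810699  0.22952985] [ 5.87930758e-02  9.98269076e-01 -9.46158694e-04 -1.15401887e-03]
[ 290  185   63   68 3173] [321.29498897 220.39394894] [0.52945342 0.28419968 0.08      ] [0.52821311 0.28452864 0.08      ]
[187 212  11  66 345] [192.15362319 244.27536232] [0.53773853 0.1648028  0.08      ] [0.53844909 0.16497375 0.08      ]
[  0 237  68  39 594] [ 28.4023569  257.57744108] [0.53260714 0.0122696  0.08      ] [0.53220226 0.01773251 0.08      ]
[ 292  319  107   90 5486] [335.45351805 360.92362377] [0.67308783 0.28167073 0.08      ] [0.67773195 0.29127495 0.08      ]
old [ 0.5109535  -0.00426032  0.112     ]
```

Call:
step_arm(
  targets="1 0.002 0.004 -0.08 0 0 0; 1 0.002 0.004 -0.16 0 0 0; 1 0.002 0.004 -0.24 0 0 0; 1 0.002 0.004 -0.31 0 0 0; 1 0.002 0.004 -0.36 0 0 0; 1 0.002 0.004 -0.385 0 0 0; 1 0.002 0.004 -0.385 0 0 0; 1 0.002 0.004 -0.385 0 0 0",
)

```text
clock: 8.67
eef_pos: [0.5307, 0.2823, 0.038]
tool_rot: [0.06, 0.998, -0.001, -0.001]
ft_force: [-0.4, 0.6, 0.3]
grip_width: 0.0854
grasp_force: 0.0
```

Call:
step_arm(
  targets="-1 0 0 0 0 0 0; -1 0 0 0 0 0 0; -1 0 0 0 0 0 0; -1 0 0 0 0 0 0; -1 0 0 0.003 0 0 0; -1 0 0 0.006 0 0 0; -1 0 0 0.006 0 0 0; -1 0 0 0.006 0 0 0",
)

```text
clock: 9.33
eef_pos: [0.5309, 0.2844, 0.0412]
tool_rot: [0.058, 0.998, 0.0, -0.0]
ft_force: [-0.2, -0.6, -0.5]
grip_width: 0.0536
grasp_force: 63.2
```

Call:
step_arm(
  targets="-1 0 0 0.06 0 0 0; -1 0 0 0.13 0 0 0; -1 0 0 0.21 0 0 0; -1 0 0 0.29 0 0 0; -1 0 0 0.35 0 0 0; -1 0 0 0.36 0 0 0; -1 0 0 0.36 0 0 0",
)

```text
clock: 9.92
eef_pos: [0.5325, 0.2852, 0.2241]
tool_rot: [0.058, 0.998, 0.002, 0.003]
ft_force: [1.6, -0.2, -3.5]
grip_width: 0.0535
grasp_force: 64.4
```

Call:
step_arm(
  targets="-1 0.01 -0.05 0 0 0 0; -1 0.02 -0.12 0 0 0 0; -1 0.03 -0.2 0 0 0 0; -1 0.045 -0.28 0 0 0 0; -1 0.06 -0.36 0 0 0 0; -1 0.07 -0.44 0 0 0 0; -1 0.08 -0.51 0 0 0 0; -1 0.09 -0.56 0 0 0 0; -1 0.09 -0.593 0 0 0 0; -1 0.09 -0.593 0 0 0 0",
)

```text
clock: 10.75
eef_pos: [0.5745, -0.0161, 0.2177]
tool_rot: [0.061, 0.998, -0.001, -0.003]
ft_force: [-0.1, 0.7, -3.3]
grip_width: 0.0535
grasp_force: 64.4
```

Call:
step_arm(
  targets="-1 0 0 0 0 0 0; -1 0 0 0 0 0 0; -1 0 0 0 0 0 0",
)

```text
clock: 11.0
eef_pos: [0.5754, -0.011, 0.2201]
tool_rot: [0.058, 0.998, 0.0, -0.001]
ft_force: [-0.2, 0.5, -3.1]
grip_width: 0.0533
grasp_force: 64.4
```

Call:
step_arm(
  targets="-1 0 -0.002 -0.04 0 0 0; -1 0 -0.002 -0.1 0 0 0; -1 0 -0.002 -0.16 0 0 0; -1 0 -0.002 -0.22 0 0 0; -1 0 -0.002 -0.26 0 0 0; -1 0 -0.002 -0.276 0 0 0; -1 0 -0.002 -0.276 0 0 0; -1 0 -0.002 -0.276 0 0 0; -1 0 -0.002 -0.276 0 0 0",
)

```text
clock: 11.75
eef_pos: [0.5777, -0.0127, 0.0852]
tool_rot: [0.058, 0.998, 0.0, 0.002]
ft_force: [-0.3, 0.2, -2.7]
grip_width: 0.053
grasp_force: 64.4
```

Call:
step_arm(
  targets="-1 0 0 -0.004 0 0 0; -1 0 0 -0.008 0 0 0; -1 0 0 -0.012 0 0 0; -1 0 0 -0.014 0 0 0; -1 0 0 -0.014 0 0 0; -1 0 0 -0.014 0 0 0",
)

```text
clock: 12.25
eef_pos: [0.576, -0.0133, 0.0763]
tool_rot: [0.059, 0.998, -0.0, -0.0]
ft_force: [-0.6, 0.9, -2.7]
grip_width: 0.0535
grasp_force: 64.4
```

Call:
step_arm(
  targets="-1 0 0 -0.002 0 0 0; -1 0 0 -0.004 0 0 0; -1 0 0 -0.006 0 0 0; -1 0 0 -0.006 0 0 0; -1 0 0 -0.006 0 0 0",
)

```text
clock: 12.67
eef_pos: [0.576, -0.0132, 0.0733]
tool_rot: [0.058, 0.998, 0.0, -0.0]
ft_force: [0.2, -0.3, -2.9]
grip_width: 0.0535
grasp_force: 64.6
```

Call:
step_arm(
  targets="-1 0 0 -0.001 0 0 0; -1 0 0 -0.002 0 0 0; -1 0 0 -0.003 0 0 0; -1 0 0 -0.003 0 0 0; -1 0 0 -0.003 0 0 0",
)

```text
clock: 13.08
eef_pos: [0.5767, -0.0133, 0.0731]
tool_rot: [0.058, 0.998, -0.0, 0.001]
ft_force: [-1.4, -0.5, 5.3]
grip_width: 0.053
grasp_force: 65.3
```

It has landed, with 5.3 N upward. I'll slide it forward a few mm to close the gap, watching the force.

Call:
step_arm(
  targets="-1 0 0 0.001 0 0 0; -1 -0.003 0.0003 0.001 0 0 0; -1 -0.006 0.0006 0.001 0 0 0; -1 -0.008 0.001 0.001 0 0 0; -1 -0.008 0.001 0.001 0 0 0; -1 -0.008 0.001 0.001 0 0 0",
)

```text
clock: 13.58
eef_pos: [0.5738, -0.0129, 0.0733]
tool_rot: [0.059, 0.998, -0.0, 0.002]
ft_force: [3.8, -2.3, 6.1]
grip_width: 0.0536
grasp_force: 65.2
```

Call:
step_arm(
  targets="0 0 0 0 0 0 0; 0.5 0 0 0 0 0 0; 1 0 0 0 0 0 0; 1 0 0 0 0 0 0; 1 0 0 0 0 0 0; 1 0 0 0 0 0 0",
)

```text
clock: 14.08
eef_pos: [0.5713, -0.0125, 0.0716]
tool_rot: [0.058, 0.998, 0.0, -0.001]
ft_force: [0.8, 0.2, 0.3]
grip_width: 0.0855
grasp_force: 0.0
```

Call:
step_arm(
  targets="1 0 0 0.05 0 0 0; 1 0 0 0.12 0 0 0; 1 0 0 0.2 0 0 0; 1 0 0 0.28 0 0 0; 1 0 0 0.32 0 0 0; 1 0 0 0.32 0 0 0; 1 0 0 0.32 0 0 0",
)

```text
clock: 14.67
eef_pos: [0.5729, -0.0126, 0.2337]
tool_rot: [0.058, 0.998, 0.0, 0.002]
ft_force: [-0.0, -0.1, -0.7]
grip_width: 0.0853
grasp_force: 0.0
```

```bash
python3 - <<'E'
from workcell import bot
from h import *
i=bot.camera_info("wrist");cv2.imwrite("pics/w3.png",bot.camera("wrist")[:,:,::-1])
o=bot.get_obs();print(o["eef_pos"],o["joint_pos"]);np.save("w3pose.npy",i["pose"])
E
```

```text
[ 0.57174655 -0.01261736  0.23181986] [-2.21139070e-02  3.78651282e-01  2.65262110e-01  1.45801740e+00
  8.57220949e-05  9.47228000e-02]
```

View pics/w3.png

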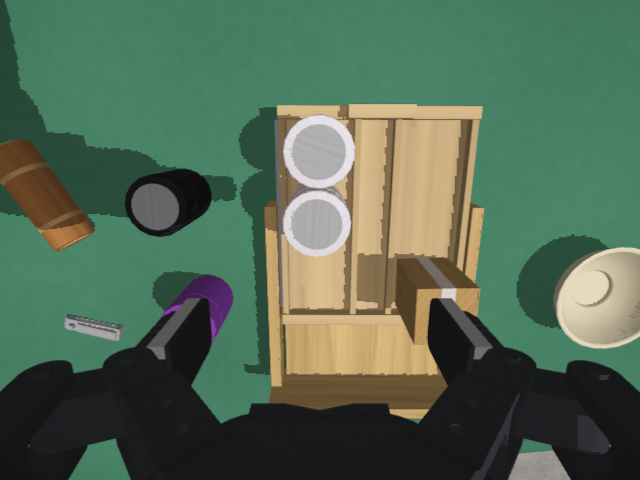

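Both tins stand upright and nearly touching in the right row, with tops at (319,151) and (317,222). The carton has not moved, and the pull is centred near (382,105). Now I'll move in front of the pull with the fingers shut and the tool leaning back.

Call:
step_arm(
  targets="-1 -0.268 0.143 0 -0.038 -0.331 0; -1 -0.268 0.143 0 -0.038 -0.331 0; -1 -0.268 0.143 0 -0.038 -0.331 0; -1 -0.268 0.143 0 -0.038 -0.331 0; -1 -0.268 0.143 0 -0.038 -0.331 0; -1 -0.268 0.143 0 -0.038 -0.331 0; -1 -0.268 0.143 0 -0.038 -0.331 0; -1 -0.268 0.143 0 -0.038 -0.331 0",
)

```text
clock: 15.38
eef_pos: [0.4392, 0.0586, 0.232]
tool_rot: [0.058, 0.99, -0.007, 0.13]
ft_force: [0.1, 0.2, 0.2]
grip_width: -0.0002
grasp_force: 0.0
```

Call:
step_arm(
  targets="-1 0 0 -0.08 0 0 0; -1 0 0 -0.16 0 0 0; -1 0 0 -0.24 0 0 0; -1 0 0 -0.31 0 0 0; -1 0 0 -0.35 0 0 0; -1 0 0 -0.366 0 0 0; -1 0 0 -0.366 0 0 0; -1 0 0 -0.366 0 0 0; -1 0 0 -0.366 0 0 0",
)

```text
clock: 16.13
eef_pos: [0.4398, 0.0586, 0.0499]
tool_rot: [0.058, 0.99, -0.007, 0.131]
ft_force: [0.3, 0.3, -0.3]
grip_width: -0.0001
grasp_force: 0.0
```

Call:
step_arm(
  targets="-1 0.016 -0.002 0 0 0 0; -1 0.032 -0.004 0 0 0 0; -1 0.044 -0.005 0 0 0 0; -1 0.052 -0.006 0 0 0 0; -1 0.06 -0.007 0 0 0 0; -1 0.068 -0.008 0 0 0 0; -1 0.076 -0.009 0 0 0 0; -1 0.084 -0.01 0 0 0 0; -1 0.092 -0.011 0 0 0 0; -1 0.1 -0.0115 0 0 0 0",
)

```text
clock: 16.97
eef_pos: [0.4883, 0.053, 0.0493]
tool_rot: [0.058, 0.99, -0.007, 0.13]
ft_force: [0.3, 1.4, -0.1]
grip_width: 0.0002
grasp_force: 0.0
```

Call:
step_arm(
  targets="-1 0.008 -0.001 0 0 0 0; -1 0.016 -0.002 0 0 0 0; -1 0.024 -0.003 0 0 0 0; -1 0.032 -0.0038 0 0 0 0; -1 0.04 -0.0047 0 0 0 0; -1 0.048 -0.0056 0 0 0 0; -1 0.056 -0.0065 0 0 0 0; -1 0.064 -0.0074 0 0 0 0; -1 0.072 -0.0083 0 0 0 0; -1 0.08 -0.0092 0 0 0 0",
)

```text
clock: 17.8
eef_pos: [0.5285, 0.0484, 0.0493]
tool_rot: [0.058, 0.99, -0.007, 0.13]
ft_force: [0.5, -0.5, 0.2]
grip_width: -0.0003
grasp_force: 0.0
```

The wrist shows no pushing force, so I'll look before going on.

```bash
python3 - <<'E'
from workcell import bot
from h import *
s=bot.camera("side")[:,:,::-1];t=bot.camera("top")[:,:,::-1]
a=cv2.resize(s[120:320,200:480],(560,400));b=cv2.resize(t[110:310,200:420],(440,400))
cv2.imwrite("pics/p1.png",cv2.resize(np.hstack([a,b]),(800,320)))
print(bot.get_obs()["ft_force"])
E
```

```text
[ 0.46559737 -0.74563187  0.65724032]
```

View pics/p1.png

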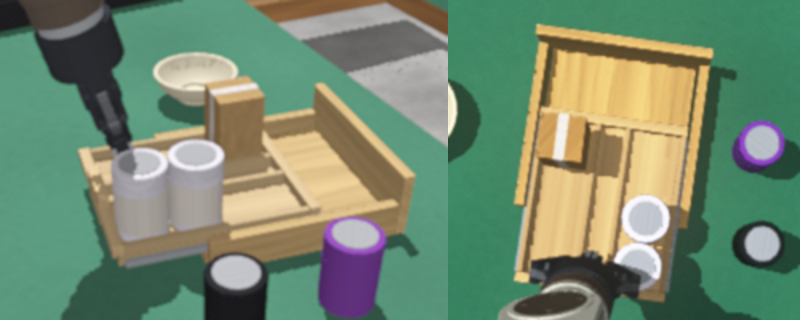

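The shelf has not moved and the tip seems to be beyond the tab. I'll work out where the tip really is.

```bash
python3 - <<'E'
from workcell import bot
from h import *
s=bot.camera("side")[:,:,::-1];i=bot.camera_info("side")
cv2.imwrite("pics/p2.png",cv2.resize(s[170:270,220:353],None,fx=6,fy=6,interpolation=cv2.INTER_CUBIC))
f=240/np.tan(np.radians(i["vertical_fov"]/2));W=np.linalg.inv(i["pose"])
def pr(p):
    q=W@np.r_[p,1];return (np.array([i["cx"]-f*q[0]/q[2],i["cy"]+f*q[1]/q[2]])-[220,170])*6
e=bot.get_obs()["eef_pos"];print("tcp",e,pr(e))
a=np.radians(-6.5);ux=np.array([np.cos(a),np.sin(a),0]);uy=np.array([-ux[1],ux[0],0]);c=np.array([.592,.041,0])
for y in(-.03,.03):
  for z in(.026,.062):print("tab",y,z,pr(c-.112*ux+y*uy+[0,0,z]).round())
E
```

```text
tcp [0.5283599  0.04841715 0.04931126] [388.61358915 387.16445158]
tab -0.03 0.026 [253. 543.]
tab -0.03 0.062 [243. 439.]
tab 0.03 0.026 [213. 426.]
tab 0.03 0.062 [202. 325.]
```

View pics/p2.png

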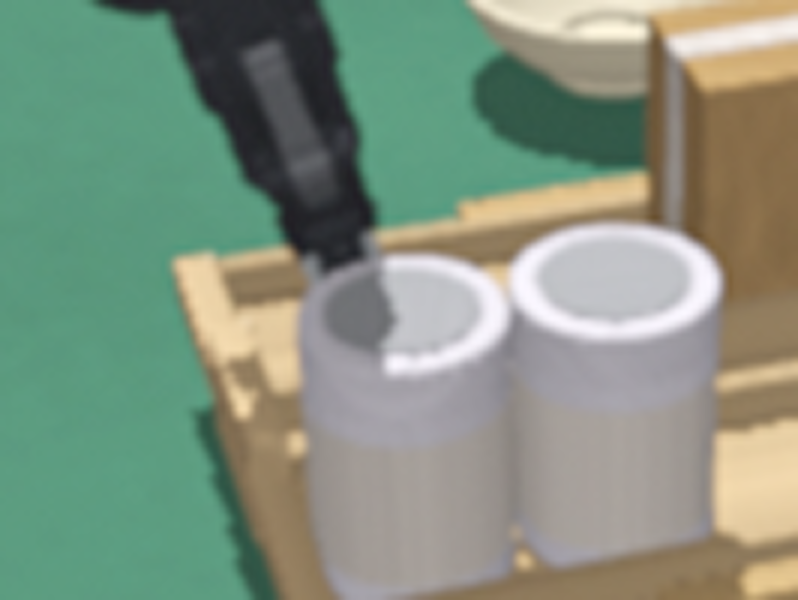

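```bash
python3 - <<'E'
from workcell import bot
from h import *
w=bot.camera("wrist")[:,:,::-1];t=bot.camera("top")[:,:,::-1]
cv2.imwrite("pics/p3.png",np.hstack([cv2.resize(w[:,120:560],(440,480)),cv2.resize(t[230:310,230:350],(360,240))[:, :].repeat(2,0)[:480]]))
i=bot.camera_info("wrist");f=240/np.tan(np.radians(i["vertical_fov"]/2));W=np.linalg.inv(i["pose"])
def pr(p):
    q=W@np.r_[p,1];return (np.array([i["cx"]-f*q[0]/q[2],i["cy"]+f*q[1]/q[2]])-[120,0]).round()
o=bot.get_obs();e=o["eef_pos"];print("tcp",e,pr(e),o["ft_force"])
a=np.radians(-6.5);ux=np.array([np.cos(a),np.sin(a),0]);uy=np.array([-ux[1],ux[0],0]);c=np.array([.592,.041,0])
for y in(-.03,.03):
  for x in(-.112,-.1):print("tab",x,y,pr(c+x*ux+y*uy+[0,0,.062]))
E
```

```text
tcp [0.52778373 0.04845037 0.04916781] [198. 281.] [-0.12080977  0.66224763  0.46496673]
tab -0.112 -0.03 [122. 205.]
tab -0.1 -0.03 [125. 231.]
tab -0.112 0.03 [271. 205.]
tab -0.1 0.03 [268. 231.]
```

View pics/p3.png

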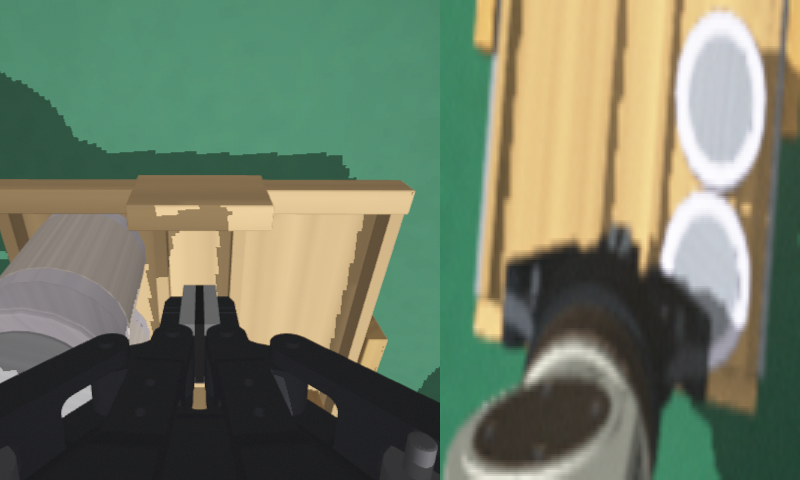

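The wrist view shows the fingertips at (200,287), inside the shelf behind the tab at (130-270, 177-228). The very tips passed the tab without contact and disturbed nothing. I'll lift, go back, lean further and push with the pads lower down.

Call:
step_arm(
  targets="-1 0 0 0.06 0 0 0; -1 0 0 0.14 0 0 0; -1 0 0 0.2 0 0 0; -1 0 0 0.2 0 0 0; -1 -0.07 0.008 0.2 0 0 0; -1 -0.14 0.016 0.2 -0.025 -0.22 0; -1 -0.2 0.0226 0.2 -0.025 -0.22 0; -1 -0.2 0.0226 0.2 -0.025 -0.22 0; -1 -0.2 0.0226 0.2 -0.025 -0.22 0; -1 -0.2 0.0226 0.2 -0.025 -0.22 0",
)

```text
clock: 18.88
eef_pos: [0.4283, 0.0601, 0.1502]
tool_rot: [0.057, 0.974, -0.011, 0.217]
ft_force: [1.5, 0.5, 0.2]
grip_width: 0.0003
grasp_force: 0.0
```

Call:
step_arm(
  targets="-1 0 0 -0.07 0 0 0; -1 0 0 -0.14 0 0 0; -1 0 0 -0.2 0 0 0; -1 0 0 -0.228 0 0 0; -1 0 0 -0.228 0 0 0; -1 0 0 -0.228 0 0 0; -1 0 0 -0.228 0 0 0",
)

```text
clock: 19.47
eef_pos: [0.4309, 0.0603, 0.0369]
tool_rot: [0.057, 0.974, -0.012, 0.217]
ft_force: [0.7, 0.5, -0.2]
grip_width: 0.0005
grasp_force: 0.0
```

Call:
step_arm(
  targets="-1 0.015 -0.0017 0 0 0 0; -1 0.03 -0.0035 0 0 0 0; -1 0.045 -0.0052 0 0 0 0; -1 0.06 -0.007 0 0 0 0; -1 0.07 -0.008 0 0 0 0; -1 0.08 -0.009 0 0 0 0; -1 0.088 -0.01 0 0 0 0; -1 0.096 -0.011 0 0 0 0",
)

```text
clock: 20.13
eef_pos: [0.4763, 0.0541, 0.0352]
tool_rot: [0.057, 0.975, -0.012, 0.216]
ft_force: [0.1, -0.3, 0.6]
grip_width: -0.0
grasp_force: 0.0
```

Call:
step_arm(
  targets="-1 0.008 -0.001 0 0 0 0; -1 0.016 -0.002 0 0 0 0; -1 0.024 -0.003 0 0 0 0; -1 0.028 -0.0033 0 0 0 0",
)

```text
clock: 20.47
eef_pos: [0.4902, 0.0526, 0.0353]
tool_rot: [0.057, 0.975, -0.012, 0.216]
ft_force: [-2.6, -0.0, 2.3]
grip_width: -0.0002
grasp_force: 1.8
```

Call:
step_arm(
  targets="-1 0.006 -0.0007 0 0 0 0; -1 0.012 -0.0014 0 0 0 0; -1 0.018 -0.002 0 0 0 0; -1 0.024 -0.0028 0 0 0 0",
)

```text
clock: 20.8
eef_pos: [0.5021, 0.0512, 0.0353]
tool_rot: [0.057, 0.975, -0.012, 0.216]
ft_force: [-3.5, 0.1, 3.4]
grip_width: 0.0
grasp_force: 1.8
```

```bash
cat > m.py <<'E'
from workcell import bot
from h import *
# tin rims and carton tape in the top view, and tilt-free world positions
i=bot.camera_info("top");im=bot.camera("top")[:,:,::-1].copy();hsv=cv2.cvtColor(im,cv2.COLOR_BGR2HSV)
m=((hsv[...,1]<50)&(hsv[...,2]>110)).astype(np.uint8)
m[:,:240]=0;m[:,362:]=0;m[:130]=0;m[300:]=0
n,l,s,c=cv2.connectedComponentsWithStats(m)
for k in range(1,n):
    if s[k,4]>60:print(s[k],c[k].round(1),ray(i,c[k],.112).round(4))
print(bot.get_obs()["ft_force"])
E
python3 m.py
```

```text
[267 172  10  31 196] [271.4 187.1] [0.6823 0.0869 0.112 ]
[ 304  223   36   60 1480] [321.7 252.8] [ 0.5595 -0.0116  0.112 ]
[-0.51812582 -0.50728873  0.29817868]
```

The shelf is moving: the carton has gone 16 mm with it. I'll go on pushing.

Call:
step_arm(
  targets="-1 0.006 -0.0007 0 0 0 0; -1 0.014 -0.0016 0 0 0 0; -1 0.022 -0.0025 0 0 0 0; -1 0.03 -0.0035 0 0 0 0; -1 0.038 -0.0044 0 0 0 0; -1 0.046 -0.0053 0 0 0 0; -1 0.054 -0.0062 0 0 0 0; -1 0.062 -0.0071 0 0 0 0; -1 0.07 -0.008 0 0 0 0; -1 0.078 -0.009 0 0 0 0",
)

```text
clock: 21.68
eef_pos: [0.5415, 0.0466, 0.0353]
tool_rot: [0.057, 0.975, -0.012, 0.216]
ft_force: [-2.9, 0.1, 3.6]
grip_width: -0.0002
grasp_force: 2.0
```

Call:
step_arm(
  targets="-1 0.008 -0.0009 0 0 0 0; -1 0.016 -0.0018 0 0 0 0; -1 0.024 -0.0028 0 0 0 0; -1 0.032 -0.0037 0 0 0 0; -1 0.04 -0.0046 0 0 0 0; -1 0.048 -0.0055 0 0 0 0; -1 0.054 -0.0062 0 0 0 0; -1 0.058 -0.0067 0 0 0 0",
)

```text
clock: 22.35
eef_pos: [0.5706, 0.0432, 0.0353]
tool_rot: [0.057, 0.975, -0.012, 0.216]
ft_force: [-2.9, 0.3, 2.5]
grip_width: 0.0001
grasp_force: 2.0
```

```bash
python3 m.py
```

```text
[272 137  10  30 193] [276.8 151.4] [0.7513 0.0787 0.112 ]
[ 309  188   36   60 1490] [326.7 217.3] [ 0.627  -0.0195  0.112 ]
[254 285  44  15 431] [275.6 293.1] [0.4819 0.073  0.112 ]
[ 0.05440974 -1.33474982  0.33888895]
```

Call:
step_arm(
  targets="-1 0.003 -0.0003 0 0 0 0; -1 0.006 -0.0007 0 0 0 0; -1 0.008 -0.0009 0 0 0 0; -1 0.01 -0.0012 0 0 0 0; -1 0.01 -0.0012 0 0 0 0",
)

```text
clock: 22.82
eef_pos: [0.5753, 0.0427, 0.0354]
tool_rot: [0.057, 0.975, -0.012, 0.216]
ft_force: [-1.8, -1.6, 1.0]
grip_width: 0.0004
grasp_force: 1.3
```

Call:
step_arm(
  targets="-1 0.002 -0.0002 0 0 0 0; -1 0.004 -0.0005 0 0 0 0; -1 0.006 -0.0007 0 0 0 0; -1 0.006 -0.0007 0 0 0 0",
)

```text
clock: 23.15
eef_pos: [0.5757, 0.0426, 0.0349]
tool_rot: [0.057, 0.975, -0.012, 0.214]
ft_force: [-13.4, -0.3, 13.7]
grip_width: 0.0003
grasp_force: 8.8
```

Force rises to 13 N at the stop, where I expected it. I'll back off and check.

Call:
step_arm(
  targets="-1 -0.03 0.0035 0 0 0 0; -1 -0.08 0.009 0 0 0 0; -1 -0.14 0.016 0 0 0 0; -1 -0.22 0.025 0.03 0 0 0; -1 -0.3 0.034 0.1 0 0 0; -1 -0.36 0.04 0.18 0 0 0; -1 -0.36 0.04 0.26 0 0 0; -1 -0.36 0.04 0.3 0 0 0; -1 -0.36 0.04 0.3 0 0 0",
)

```text
clock: 23.9
eef_pos: [0.4025, 0.0645, 0.1942]
tool_rot: [0.057, 0.973, -0.009, 0.223]
ft_force: [1.4, -0.7, 0.5]
grip_width: 0.0
grasp_force: 0.0
```

```bash
python3 m.py; python3 - <<'E'
from workcell import bot
from h import *
a=bot.camera("top")[120:300,220:370,::-1];b=bot.camera("side")[110:310,220:480,::-1]
cv2.imwrite("pics/end.png",np.hstack([cv2.resize(a,(333,400)),cv2.resize(b,(467,400))]))
E
```

```text
[273 135  10  29 190] [277.1 148.9] [0.7562 0.0782 0.112 ]
[ 310  185   36   61 1506] [327.1 214.6] [ 0.632  -0.0202  0.112 ]
[ 0.68605144 -0.33125334  0.33496648]
```

View pics/end.png

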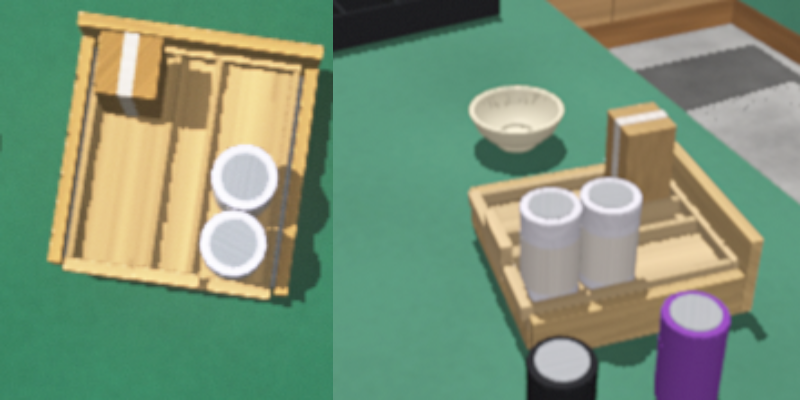

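The shelf is home: the carton has moved about 90 mm with it. Both tins stand upright in their row, with the front one at the lip, at (233,243) and (244,178) in the top view.

```bash
python3 -c "
from workcell import bot
print(bot.job_done())"
```

```text
the job is handed in; nothing more can be done
None
```

I've handed in the job: the old tin stands against the front lip with the new tin close behind it, both upright, and the shelf is fully home; my first push passed the pull without contact, and nothing else on the bench was touched.

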